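# Clamp the turning blank in the cam jig

### The arm

A 7-joint arm with a two-finger parallel gripper is mounted at the origin on the work surface. World frame = base frame: x ahead of the robot, y to its left, z up, the work surface at z = 0. Lengths are in m, angles in rad, forces in N, time in s.
With the tool pointing down it reaches from about 0.4 to 0.875 m from the base axis. Payload 19.3 kg.
Tool frame: the origin (TCP) lies at the very end of the fingers, on their centre line; the grasp point (between the pads) lies 19 mm behind it; z points along the fingers, y is the direction in which the jaws open and shut (so a half turn about z gives the same grasp; the last joint's range is limited). The gripper opens to 85 mm and grips with 20 to 120 N. Pads are 22 mm wide; open, the fingers measure 114 mm over their backs; the gripper's body (76 mm by 85 mm) begins 54 mm behind the grasp point. The pads swing forward as they close: fully open they stand 13 mm farther back than shut.
Start: joints at [-1.272, 0.521, -0.036, 1.599, 0.021, 1.021, -0.113], TCP at [0.225, 0.583, 0.231] pointing down, gripper open.
Joint ranges: [-2.91, 2.91], [-0.3, 2.13], [-1.5, 1.42], [0.17, 2.43], [-1.26, 4.41], [0.16, 1.93], [-2.52, 2.52]. Speed limits (rad/s): [1.89, 1.89, 2.39, 2.39, 3.01, 3.01, 3.01].

### API

Orientations are given as [roll, pitch, yaw] about the fixed x, y, z axes, in that order (R = Rz(yaw) Ry(pitch) Rx(roll)).
In Python, from workcell import bot gives the robot as it stands.
- The arm moves only by the tool apply_moves, never from a script. Its argument "commands" is a list of rows, each an object with "travel": the shift along the tool's x, y, z in m, a list of three; "twist": the turn, a rotation vector about the tool's x, y, z in degrees, a list of three; "claw": the finger opening in m, from 0 to 0.0854. A call has 1 to 10 rows; each row is the pose to reach, as a shift and turn from the pose commanded when the call began, along the tool's axes at that moment; what a row does not reach only later rows make up. A row lasts 1/10 s, in which the tool goes at most 50 mm and 8.59 degrees, less where a joint would pass 70% of its speed; a pose out of reach is approached as far as the arm can. A call with a gripper value outside its range is refused whole. The fingers move at their own pace and stop on an object; "force" is the grip in N (left out, the last holds). Time passes only in rows, so rows that repeat a pose let the fingers close. It gives the time, the measured TCP pose, the force and the opening at its end, in the units of the state.
- bot.observe(): the state, without advancing time (a new reading comes with each control period).
- bot.grab_frame(name): name is "side" or "top" or "wrist"; returns a dict with "frame" (480x640x3 uint8, blue, green, red), "fx", "fy", "cx", "cy" (pixels), "pose" (4x4, takes a point from camera to world coordinates); the wrist camera has in their place "tool_from_camera" (4x4, takes a point from camera to tool coordinates, whose origin is the TCP and whose axes are the flange's). Camera axes: x right, y up, looking along -z (the intrinsics and any distortion apply to the point x, -y, -z); pixel columns grow to the right and rows downward; lengths in m; the calibration is good to about 2 mm. A picture is of the moment at which its call begins: read the wrist's pose just before it. There is no depth.
- bot.job_done(): hands the job in, once; it reports no verdict.
The state is a dict: "clock": time; "qpos": joint angles; "qd": joint speeds; "joint_efforts": joint torques, N m; "position": TCP position; "tool_rot": TCP orientation; "force": force on the tool from outside, world axes, zero at the start; "moment": the same for the moment, N m; "grip_width": finger opening in m.
Only numpy, scipy, OpenCV 4.12 (cv2) and the standard library are available. Lean on these libraries where they do the work, as an engineer would, in place of code of your own. Each camera call takes 0.05 s, during which the arm holds its last target.

### The job

Clamp the wooden blank in the jig: with a fingertip, push the arms of the two wooden cam levers round, anticlockwise seen from above, until each lever is tight and its cam holds the blank flush against the fence along its whole length. Tightening the second can slacken the first, so check it and push it again if need be. Push only on the levers: do not touch or lift the blank, and leave everything else where it is.

Things in the scene. Friction and masses are not known exactly. Their poses are not given: they have to be found in the camera images.
- jig: Clamping jig: grey-faced base board 270 x 400 x 18 mm lying on the bench, fixed. Origin: centre of its underside; x points across it, away from the fence, y along the fence, z up (at zero yaw x and y are the world's). A straight wooden fence, 22 mm wide and rising 22 mm above the board, runs along y on the robot's side; its clamping face, which looks to +x, is the plane x = -103 mm.
- blank: Loose square-edged pale wooden blank 40 (x) x 300 (y) x 30 mm tall, 0.18 to 0.35 kg, lying on the board along the fence with a gap of 1 to 11 mm to it, slightly skew. Origin: centre of its underside. When it is flush on the fence its origin is at x = -83 mm in the jig's frame.
- blank_left (a point): Point on the blank's fence-side face, 15 mm up, 5 mm from its +y end. Flush on the fence: x = -103 mm in the jig's frame.
- blank_right (a point): The same point 5 mm from the blank's -y end.
- cam_right (a joint): Angle (rad) of the cam lever nearer the -y end of the jig (on the right as the robot sees it); grows anticlockwise seen from above. 0: arm points along jig +x, away from the fence. Starts at -0.2 to 0.35; range -0.3 to 2.0. At about 1.2 its cam is hard against the blank if that is flush on the fence; pushed on with about 10 N it stalls at 1.21 to 1.3 and stays; below 1.19 it is slack. About 2.5 N at the push point turns it while free.
- cam_right_pivot (a point): Point on that lever's vertical pivot axis, at jig x = -30, y = -130 mm, 51 mm above the bench (mid-height of the arm). Below the arm, on the board, is its dark cam disc: 52 mm diameter, 26 mm thick, centre 14 mm off the pivot.
- cam_right_push (a point): Point mid-width and mid-height in that lever's arm, 85 mm from the pivot: push the arm's side here. The arm is a wooden bar 18 mm wide, 14 mm tall, from 44 to 58 mm above the bench (26 mm free beneath it, above the board), reaching 124 mm from the pivot with a round end of 24 mm diameter. Site x points outwards along the arm.
- cam_left (a joint): Angle (rad) of the cam lever nearer the +y end of the jig (on the left as the robot sees it); grows anticlockwise seen from above. 0: arm points along jig +x, away from the fence. Starts at -0.2 to 0.35; range -0.3 to 2.0. At about 1.2 its cam is hard against the blank if that is flush on the fence; pushed on with about 10 N it stalls at 1.21 to 1.3 and stays; below 1.19 it is slack. About 2.5 N at the push point turns it while free.
- cam_left_pivot (a point): Point on that lever's vertical pivot axis, at jig x = -30, y = 70 mm, 51 mm above the bench (mid-height of the arm). Below the arm, on the board, is its dark cam disc: 52 mm diameter, 26 mm thick, centre 14 mm off the pivot.
- cam_left_push (a point): Point mid-width and mid-height in that lever's arm, 85 mm from the pivot: push the arm's side here. The arm is a wooden bar 18 mm wide, 14 mm tall, from 44 to 58 mm above the bench (26 mm free beneath it, above the board), reaching 124 mm from the pivot with a round end of 24 mm diameter. Site x points outwards along the arm.
- turned_knob: Small dark turned knob, 32 mm diameter, 36 mm tall, loose on the board between and beyond the two levers' ends. Origin: centre of underside. Leave alone.
- bush: Brass bush, 26 mm diameter, 22 mm tall, loose on the board's far +y corner. Origin: centre of underside. Leave alone.
- gouge: Turning gouge lying on the bench left of the jig, 330 mm long along its x, 30 mm thick. Leave alone.
- mallet: Round wooden mallet standing on its head right of the jig, 90 mm diameter, 220 mm tall. Leave alone.
- pot: Open steel pot right of the jig, 80 mm diameter, 100 mm tall. Leave alone.
- tin: Tin standing right of the jig, 76 mm diameter, 90 mm tall. Leave alone.
- offcut: Dark wooden offcut 45 x 100 x 45 mm, on the bench left of the jig. Leave alone.

How it is judged:
At the end, for the whole second after the job is handed in: Both ends of the blank are within 2.5 mm of the fence face, each cam presses on the blank with more than 3 N by itself, the blank lies flat on the board at rest, and no bystander has moved more than 20 mm (x of each of blank_left, blank_right in the frame of jig below -0.1005 m and contact force between each of cam_left, cam_right and blank above 3 N and height (world z) of blank below 0.023 m and angle between blank's own z axis and vertical below 0.05 rad and linear speed of blank below 0.01 m/s and distance of each of turned_knob, bush, gouge, mallet, pot, tin, offcut from where it was at the start of the episode below 0.02 m); the robot touches nothing.
It fails at once if the fingers or arm push on the blank itself (contact force between any of the fingers, the arm and blank above 2 N).
It fails at once if the blank is lifted or tipped (height (world z) of blank above 0.033 m or angle between blank's own z axis and vertical above 0.2 rad).
It fails at once if a bystander is shifted by more than 20 mm, lifted or knocked over (distance of any of turned_knob, bush, gouge, mallet, pot, tin, offcut from where it was at the start of the episode above 0.02 m).
It also fails if it takes over 72 s, if anything falls off the work surface, if the arm or the gripper's body presses on something with over 40 N, if the wrist force passes 120 N, or if a joint passes its speed limit or range.

## Working session

There is one attempt and no reset: what is moved stays moved. The work goes in short steps, Python scripts to look and compute and a tool call to move; the robot and the scene stay as the last step left them, time stands still between calls to the robot, and variables do not carry over. Pictures are saved under pics/ and viewed, and the job is handed in when it is done.

Besides the shell and the picture viewer there is one more tool, called as name(argument=value, ...), one argument or row to a line, values as JSON. apply_moves: Moves the arm, as the interface text tells. Its arguments: {"type":"object","properties":{"commands":{"type":"array"},"force":{"type":"number"}},"required":["commands"]}

```bash
mkdir -p pics
cat > h.py <<'E'
import numpy as np, cv2
from workcell import bot
def snap(n,f):
    d=bot.grab_frame(n); cv2.imwrite('pics/'+f+'.png',d['frame'])
    np.savez('pics/'+f+'.npz',**{k:np.array(v) for k,v in d.items() if v is not None and k!='frame'})
    return d
def ray(f,u,v,z):
    d=np.load('pics/'+f+'.npz'); P=d['pose']
    r=P[:3,:3]@np.array([(u-d['cx'])/d['fx'],-(v-d['cy'])/d['fy'],-1]); o=P[:3,3]
    return o+r*(z-o[2])/r[2]
def proj(f,p):
    d=np.load('pics/'+f+'.npz'); P=d['pose']; c=P[:3,:3].T@(np.array(p)-P[:3,3])
    return d['cx']-d['fx']*c[0]/c[2], d['cy']+d['fy']*c[1]/c[2]
E
python3 - <<'E'
from h import *
for k,v in bot.observe().items(): print(k,np.round(v,3))
for n in('top','side'):
    d=snap(n,n+'0'); print(d.keys()); print(np.round(d['pose'],3),d['fx'],d['cx'],d['cy'])
E
```

```text
clock 0.0
qpos [-1.272  0.522 -0.036  1.6    0.021  1.021 -0.113]
qd [ 0.001 -0.    -0.    -0.001  0.002  0.    -0.001]
joint_efforts [-1.0000e-03 -9.2710e+01  1.9800e+00 -3.6993e+01  1.8000e-02  8.0000e-03
 -0.0000e+00]
position [0.225 0.583 0.231]
tool_rot [-3.141  0.     2.773]
force [ 0.216 -0.093 -0.478]
moment [-0.004 -0.016  0.065]
grip_width 0.085
dict_keys(['frame', 'fx', 'fy', 'cx', 'cy', 'pose'])
[[ 0.01   0.996 -0.094  0.421]
 [-0.999  0.013  0.035  0.02 ]
 [ 0.036  0.093  0.995  1.097]
 [ 0.     0.     0.     1.   ]] 454.61200270152926 314.58441116575955 232.86717006052507
dict_keys(['frame', 'fx', 'fy', 'cx', 'cy', 'pose'])
[[ 0.851  0.344 -0.396  0.101]
 [-0.525  0.555 -0.646 -0.686]
 [-0.003  0.758  0.653  0.75 ]
 [ 0.     0.     0.     1.   ]] 495.59376911295374 315.8371029808818 241.21633064344508
```

View pics/top0.png

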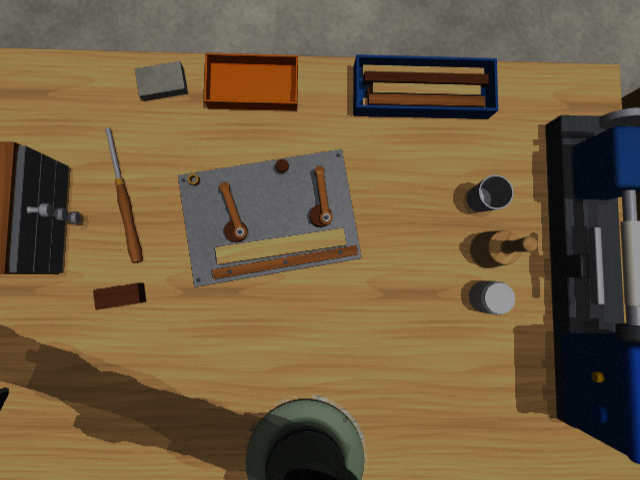

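View pics/side0.png

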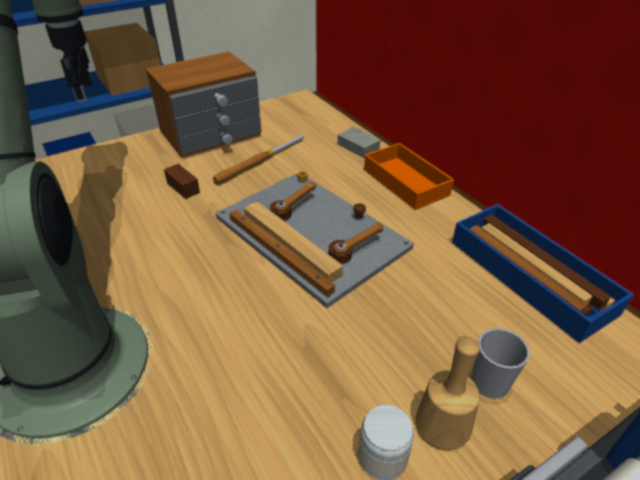

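The top view shows the jig corners at about (179,175), (341,150), (360,258) and (195,286). The pivots are at about (240,232) and (326,217), and the lever ends at (224,186) and (319,171). I'll enlarge this to read them more closely.

Run:
```python
from h import *
im=cv2.imread('pics/top0.png')[140:295,170:370]
cv2.imwrite('pics/top0c.png',cv2.resize(im,None,fx=4,fy=3.87,interpolation=cv2.INTER_CUBIC) if 0 else cv2.resize(im,(774,600),interpolation=cv2.INTER_CUBIC))
```

```text
(no output)
```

View pics/top0c.png

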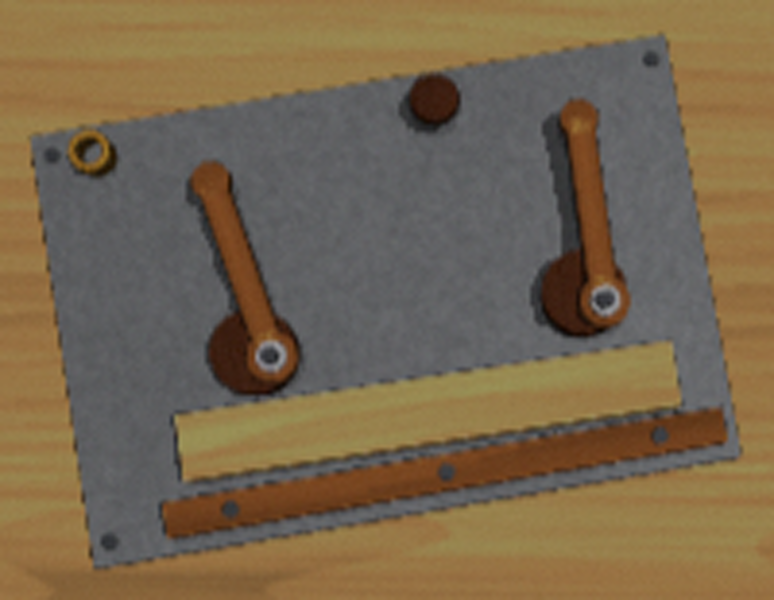

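```bash
cat >> h.py <<'E'
def jigfit(f,pts):
    import scipy.optimize as so
    loc=np.array([[.135,.2],[.135,-.2],[-.135,-.2],[-.135,.2]])
    w=np.array([ray(f,u,v,.018)[:2] for u,v in pts])
    def r(p):
        c,s=np.cos(p[2]),np.sin(p[2]); return (loc@np.array([[c,s],[-s,c]])+p[:2]-w).ravel()
    s=so.least_squares(r,[.6,0,0]); return s.x,s.fun
E
python3 - <<'E'
from h import *
C=lambda x,y:(170+x/3.87-.5+.13,140+y/3.87-.5+.13)
x,f=jigfit('top0',[C(32,135),C(664,36),C(740,456),C(95,568)])
print(x,np.round(f*1e3,1))
c,s=np.cos(x[2]),np.sin(x[2]);R=np.array([[c,-s],[s,c]])
tj=lambda p:R.T@(p[:2]-x[:2])
for n,pv,tp in(('L',(270,356),(210,182)),('R',(605,299),(578,117))):
    a=ray('top0',*C(*pv),.060);b=ray('top0',*C(*tp),.058)
    ja,jb=tj(a),tj(b);print(n,'pivot w',a,'jig',ja,'tip w',b,'jig',jb,'len',np.linalg.norm(jb-ja),'ang',np.arctan2(*(jb-ja)[::-1]))
k=ray('top0',*C(435,98),.036+.018);print('knob',k,tj(k))
k=ray('top0',*C(90,150),.022+.018);print('bush',k,tj(k))
for q in((176,413),(672,342),(682,402),(183,481)):print('blank',tj(ray('top0',*C(*q),.048)))
for n,y in(('L',.07),('R',-.13)): print(n,'nominal pivot w',R@[-.03,y]+x[:2])
E
```

```text
[0.56162935 0.09087044 0.17985012] [ 0.2  1.7  1.4 -1.2 -1.  -1.5 -0.6  1. ]
L pivot w [0.51956105 0.15515317 0.06      ] jig [-0.02989074  0.07077115] tip w [0.62320431 0.19353277 0.058     ] jig [0.07894624 0.08999178] len 0.11052112552896716 ang 0.17479791037562442
R pivot w [ 0.55626384 -0.04212252  0.06      ] jig [-0.02906903 -0.12988806] tip w [ 0.66657373 -0.02514569  0.058     ] jig [ 0.08249847 -0.13291752] len 0.11160861991354522 ang -0.0271469347362052
knob [0.67757866 0.06101419 0.054     ] [ 0.10873836 -0.05011594]
bush [0.64508592 0.26915232 0.04      ] [0.11400189 0.1604774 ]
blank [-0.05284791  0.13197999]
blank [-0.05995176 -0.16619299]
blank [-0.09653568 -0.16579664]
blank [-0.0933173   0.13393009]
L nominal pivot w [0.51959149 0.15437491]
R nominal pivot w [ 0.55536791 -0.04239919]
```

```bash
cat >> h.py <<'E'
from scipy.spatial.transform import Rotation as Ro
JIG=np.array([.56163,.09087,.17985])
def piv(s):
    c,q=np.cos(JIG[2]),np.sin(JIG[2]); return JIG[:2]+np.array([[c,-q],[q,c]])@[-.03,.07 if s=='L' else -.13]
def tgt(s,a,gap,z,r=.085,dyaw=0):
    w=a+JIG[2];u=np.array([np.cos(w),np.sin(w)]);n=np.array([-u[1],u[0]])
    p=piv(s)+r*u-(.020+gap)*n; return np.r_[p,z],w+np.pi/2+dyaw
def rel(p,yaw,o=None):
    o=o or bot.observe(); R0=Ro.from_euler('xyz',o['tool_rot']); R1=Ro.from_euler('xyz',[np.pi,0,yaw])
    return np.round(R0.inv().apply(p-np.array(o['position'])),4),np.round((R0.inv()*R1).as_rotvec(degrees=True),1)
E
python3 - <<'E'
from h import *
for z in(.2,.038): print(tgt('R',-.027,.015,z), rel(*tgt('R',-.027,.015,z)))
E
```

```text
(array([ 0.64470649, -0.06404985,  0.2       ]), np.float64(1.7236463267948965)) (array([-0.6244, -0.452 ,  0.0313]), array([-0. ,  0. , 60.1]))
(array([ 0.64470649, -0.06404985,  0.038     ]), np.float64(1.7236463267948965)) (array([-0.6244, -0.4518,  0.1933]), array([-0. ,  0. , 60.1]))
```

apply_moves(
  commands=[
    {"travel": [-0.03,-0.02,0],"twist": [0,0,3],"claw": 0},
    {"travel": [-0.065,-0.047,0],"twist": [0,0,6],"claw": 0},
    {"travel": [-0.1,-0.072,0],"twist": [0,0,10],"claw": 0},
    {"travel": [-0.135,-0.098,0],"twist": [0,0,14],"claw": 0},
    {"travel": [-0.17,-0.123,0],"twist": [0,0,18],"claw": 0},
    {"travel": [-0.205,-0.148,0],"twist": [0,0,22],"claw": 0},
    {"travel": [-0.24,-0.174,0],"twist": [0,0,26],"claw": 0},
    {"travel": [-0.275,-0.199,0],"twist": [0,0,30],"claw": 0},
    {"travel": [-0.31,-0.224,0],"twist": [0,0,34],"claw": 0},
    {"travel": [-0.34,-0.246,0],"twist": [0,0,38],"claw": 0},
  ],
)

```text
clock: 1.1
position: [0.4546, 0.2288, 0.2313]
tool_rot: [-3.141, 0.0, 2.106]
force: [1.1, 0.1, -1.0]
grip_width: 0.0
```

Run:
```python
from h import *
o=bot.observe();print(o['position'],o['qpos'],o['grip_width'])
print(rel(*tgt('R',-.027,.015,.12),o))
```

```text
[0.45461101 0.22880625 0.23126694] [-0.75061237  0.34371464  0.21448258  1.91051118 -0.09164344  0.89686941
  0.04400779] 2.63694470212544e-05
(array([-0.3488,  0.0142,  0.1113]), array([-0. ,  0. , 21.9]))
```

apply_moves(
  commands=[
    {"travel": [-0.035,0.001,0.0],"twist": [0,0,3]},
    {"travel": [-0.075,0.003,0.01],"twist": [0,0,6]},
    {"travel": [-0.115,0.005,0.02],"twist": [0,0,9]},
    {"travel": [-0.155,0.007,0.03],"twist": [0,0,12]},
    {"travel": [-0.195,0.009,0.04],"twist": [0,0,15]},
    {"travel": [-0.235,0.011,0.05],"twist": [0,0,18]},
    {"travel": [-0.275,0.012,0.065],"twist": [0,0,20]},
    {"travel": [-0.305,0.013,0.08],"twist": [0,0,22]},
    {"travel": [-0.327,0.014,0.09],"twist": [0,0,22]},
    {"travel": [-0.327,0.014,0.09],"twist": [0,0,22]},
  ],
)

```text
invalid input at $.commands[0]: expected keys travel, twist, claw
```

Run:
```python
from h import *
o=bot.observe();print(o['position'],o['tool_rot'],o['qpos'],o['force'])
print(rel(*tgt('R',-.027,.012,.038),o))
snap('top','top1');snap('side','side1')
```

```text
[0.45461101 0.22880625 0.23126694] [-3.14143358e+00  2.19705741e-04  2.10582918e+00] [-0.75061237  0.34371464  0.21448258  1.91051118 -0.09164344  0.89686941
  0.04400779] [ 1.06212015  0.1345137  -1.0291072 ]
(array([-0.346 ,  0.0154,  0.1933]), array([-0. ,  0. , 21.9]))
```

View pics/top1.png

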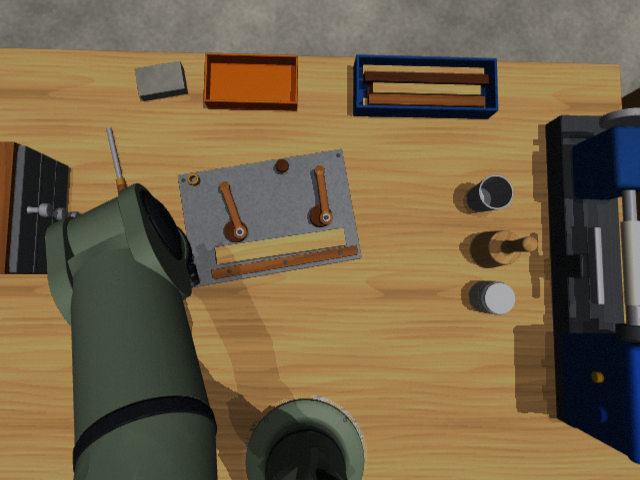

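View pics/side1.png

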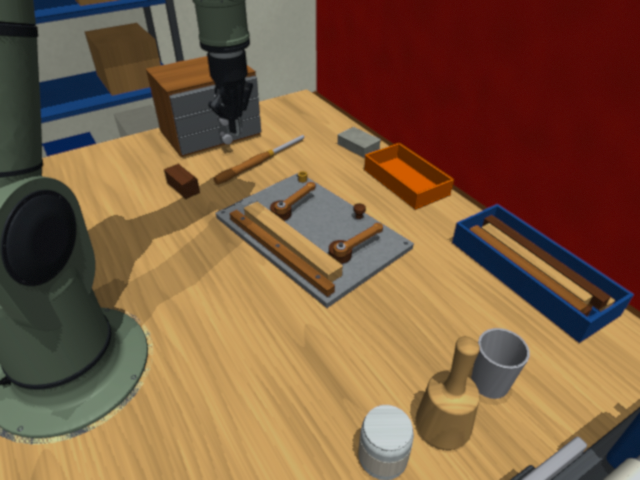

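The arm is still left of the jig because that call was refused for want of the claw key. The scene hasn't changed, so I'll send the move again.

apply_moves(
  commands=[
    {"travel": [-0.035,0.001,0.0],"twist": [0,0,3],"claw": 0},
    {"travel": [-0.075,0.003,0.01],"twist": [0,0,6],"claw": 0},
    {"travel": [-0.115,0.005,0.02],"twist": [0,0,9],"claw": 0},
    {"travel": [-0.155,0.007,0.03],"twist": [0,0,12],"claw": 0},
    {"travel": [-0.195,0.009,0.04],"twist": [0,0,15],"claw": 0},
    {"travel": [-0.235,0.011,0.05],"twist": [0,0,18],"claw": 0},
    {"travel": [-0.275,0.012,0.065],"twist": [0,0,20],"claw": 0},
    {"travel": [-0.305,0.013,0.08],"twist": [0,0,22],"claw": 0},
    {"travel": [-0.327,0.014,0.09],"twist": [0,0,22],"claw": 0},
    {"travel": [-0.327,0.014,0.09],"twist": [0,0,22],"claw": 0},
  ],
)

```text
clock: 2.2
position: [0.6336, -0.0453, 0.1394]
tool_rot: [-3.139, 0.001, 1.723]
force: [-0.9, 0.0, -0.6]
grip_width: -0.0003
```

Run:
```python
from h import *
snap('top','top2');snap('side','side2')
o=bot.observe();print(o['position'],o['tool_rot'],o['qpos'],o['force'])
print(rel(*tgt('R',-.027,.012,.038),o))
```

```text
[ 0.63320329 -0.0422872   0.14073752] [-3.14045731e+00 -3.72108477e-04  1.72554565e+00] [-0.22825614  0.66292105  0.30869716  1.66323795 -0.25047254  0.85570723
  0.33917341] [0.46455626 0.50558198 1.21897782]
(array([-0.0203,  0.0081,  0.1027]), array([-0.1, -0. ,  0.1]))
```

View pics/side2.png

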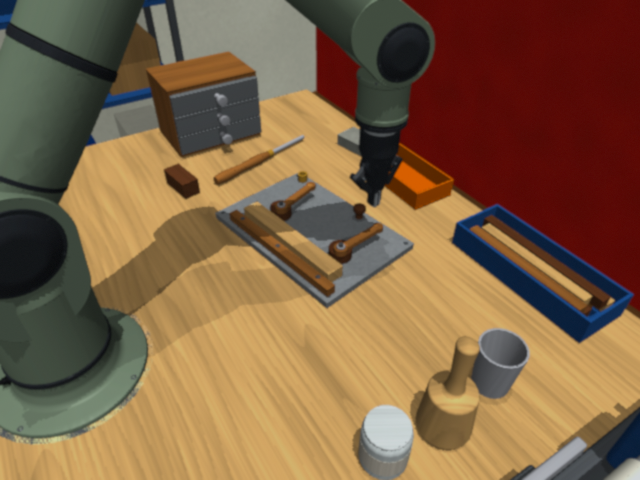

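The side view shows the closed fingertip at (374,200), above the right arm. Next I'll move to that lever's -y side and go down.

apply_moves(
  commands=[
    {"travel": [-0.022,0.008,0.0],"twist": [0,0,0],"claw": 0},
    {"travel": [-0.022,0.008,0.01],"twist": [0,0,0],"claw": 0},
    {"travel": [-0.022,0.008,0.04],"twist": [0,0,0],"claw": 0},
    {"travel": [-0.022,0.008,0.06],"twist": [0,0,0],"claw": 0},
    {"travel": [-0.022,0.008,0.08],"twist": [0,0,0],"claw": 0},
    {"travel": [-0.022,0.008,0.095],"twist": [0,0,0],"claw": 0},
    {"travel": [-0.022,0.008,0.103],"twist": [0,0,0],"claw": 0},
    {"travel": [-0.022,0.008,0.103],"twist": [0,0,0],"claw": 0},
  ],
)

```text
clock: 3.1
position: [0.6444, -0.0625, 0.0376]
tool_rot: [-3.14, -0.0, 1.726]
force: [-0.3, -0.6, 0.7]
grip_width: 0.0003
```

Run:
```python
from h import *
d=snap('side','side3');cv2.imwrite('pics/side3c.png',cv2.resize(d['frame'][150:310,260:460],None,fx=3.5,fy=3.5))
o=bot.observe();print(o['position'],o['tool_rot'],o['force'])
for a in np.arange(.1,1.01,.1):print(round(a,2),*rel(*tgt('R',a,0,.038),o))
```

```text
[ 0.64490268 -0.06276136  0.03852415] [ 3.14158157e+00 -5.34155522e-05  1.72588739e+00] [ 0.07081154 -0.2353638   0.64312255]
0.1 [0.0247 0.0015 0.0005] [ 0.  -0.  -7.1]
0.2 [0.0334 0.002  0.0005] [  0.   -0.  -12.9]
0.3 [0.0421 0.0016 0.0005] [  0.   -0.  -18.6]
0.4 [0.0508 0.0004 0.0005] [  0.   -0.  -24.3]
0.5 [ 0.0592 -0.0017  0.0005] [  0.   -0.  -30.1]
0.6 [ 0.0674 -0.0047  0.0005] [  0.   -0.  -35.8]
0.7 [ 0.0753 -0.0084  0.0005] [  0.   -0.  -41.5]
0.8 [ 0.0828 -0.0129  0.0005] [  0.   -0.  -47.3]
0.9 [ 0.0898 -0.0182  0.0005] [  0.  -0. -53.]
1.0 [ 0.0962 -0.0241  0.0005] [  0.   -0.  -58.7]
```

View pics/side3c.png

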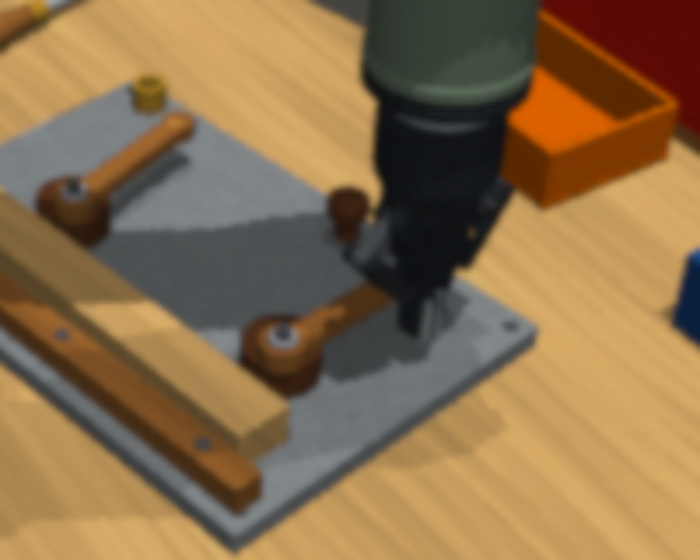

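The fingertip is down beside the right arm on its -y side and touches nothing. I'll push along the arc.

apply_moves(
  commands=[
    {"travel": [0.0247,0.0015,0.0],"twist": [0,0,-7.1],"claw": 0},
    {"travel": [0.0334,0.002,0.0],"twist": [0,0,-12.9],"claw": 0},
    {"travel": [0.042,0.0016,0.0],"twist": [0,0,-18.6],"claw": 0},
    {"travel": [0.0508,0.0004,0.0],"twist": [0,0,-24.3],"claw": 0},
    {"travel": [0.0592,-0.0017,0.0],"twist": [0,0,-30],"claw": 0},
    {"travel": [0.0674,-0.0047,0.0],"twist": [0,0,-35.8],"claw": 0},
    {"travel": [0.0753,-0.0084,0.0],"twist": [0,0,-41.5],"claw": 0},
    {"travel": [0.0828,-0.0129,0.0],"twist": [0,0,-47.3],"claw": 0},
    {"travel": [0.0898,-0.0182,0.0],"twist": [0,0,-53],"claw": 0},
  ],
)

```text
clock: 4.05
position: [0.6141, 0.0231, 0.0397]
tool_rot: [3.14, 0.003, 2.655]
force: [3.3, -0.5, -1.6]
grip_width: 0.0001
```

Run:
```python
from h import *
d=snap('side','side4');cv2.imwrite('pics/side4c.png',cv2.resize(d['frame'][150:310,210:410],None,fx=3.5,fy=3.5))
o=bot.observe();print(o['position'],o['tool_rot'],o['force'])
for a in np.arange(.9,1.31,.05):print(round(a,2),*rel(*tgt('R',a,0,.038),o))
```

```text
[0.61304161 0.02408223 0.03956915] [3.14043400e+00 1.60755373e-03 2.66190165e+00] [1.87539472 1.14057595 1.27848247]
0.9 [-0.0005 -0.0008  0.0016] [0.1 0.1 0.6]
0.95 [0.0038 0.0001 0.0016] [ 0.1  0.1 -2.2]
1.0 [0.0081 0.0008 0.0016] [ 0.1  0.1 -5.1]
1.05 [0.0124 0.0014 0.0016] [ 0.1  0.1 -7.9]
1.1 [0.0168 0.0016 0.0015] [  0.1   0.1 -10.8]
1.15 [0.0212 0.0017 0.0015] [  0.1   0.1 -13.7]
1.2 [0.0255 0.0016 0.0015] [  0.1   0.1 -16.5]
1.25 [0.0299 0.0012 0.0015] [  0.1   0.1 -19.4]
1.3 [0.0342 0.0006 0.0015] [  0.    0.1 -22.3]
```

View pics/side4c.png

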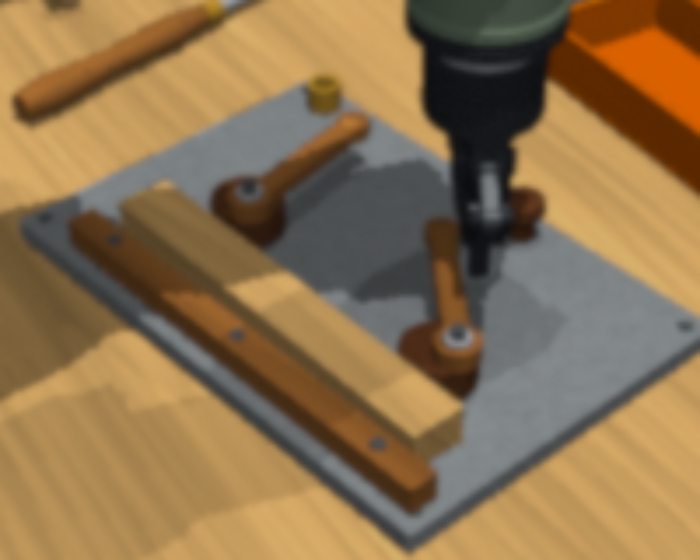

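The lever has followed to about 0.9 and the right end of the blank still has a gap. I'll keep going more slowly.

apply_moves(
  commands=[
    {"travel": [0.0038,0.0,0.0],"twist": [0,0,-2.2],"claw": 0},
    {"travel": [0.008,0.0008,0.0],"twist": [0,0,-5],"claw": 0},
    {"travel": [0.0124,0.0014,0.0],"twist": [0,0,-8],"claw": 0},
    {"travel": [0.0168,0.0016,0.0],"twist": [0,0,-10.8],"claw": 0},
    {"travel": [0.021,0.0017,0.0],"twist": [0,0,-13.7],"claw": 0},
    {"travel": [0.021,0.0017,0.0],"twist": [0,0,-13.7],"claw": 0},
  ],
)

```text
clock: 4.7
position: [0.5958, 0.034, 0.039]
tool_rot: [3.141, 0.001, 2.889]
force: [1.7, 1.6, 0.8]
grip_width: -0.0001
```

Run:
```python
from h import *
d=snap('side','side5');cv2.imwrite('pics/side5c.png',cv2.resize(d['frame'][150:310,210:410],None,fx=3.5,fy=3.5))
o=bot.observe();print(o['position'],o['tool_rot'],o['force'],Ro.from_euler('xyz',o['tool_rot']).inv().apply(o['force']))
for a in np.arange(1.1,1.36,.05):print(round(a,2),*rel(*tgt('R',a,0,.038),o))
```

```text
[0.59574776 0.03391674 0.03883202] [3.14147579e+00 8.53424134e-04 2.88733141e+00] [ 1.36063225 -0.18101872  2.55195738] [-1.36459621  0.16733971 -2.55077419]
1.1 [-0.0032  0.0002  0.0008] [0.  0.  2.1]
1.15 [0.001  0.0012 0.0008] [ 0.   0.  -0.8]
1.2 [0.0053 0.0021 0.0008] [ 0.   0.  -3.6]
1.25 [0.0096 0.0027 0.0008] [ 0.   0.  -6.5]
1.3 [0.014  0.0031 0.0008] [ 0.   0.  -9.4]
1.35 [0.0183 0.0033 0.0008] [  0.    0.  -12.2]
```

View pics/side5c.png

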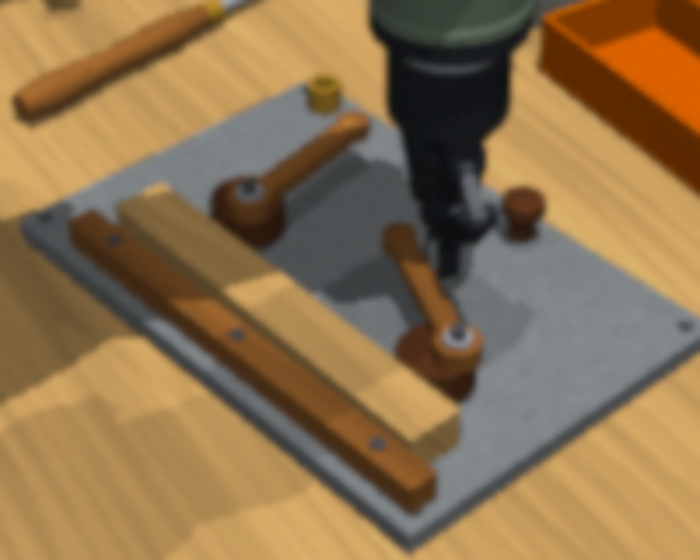

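apply_moves(
  commands=[
    {"travel": [0.002,0.001,0.0],"twist": [0,0,-1.5],"claw": 0},
    {"travel": [0.004,0.0015,0.0],"twist": [0,0,-3],"claw": 0},
    {"travel": [0.006,0.002,0.0],"twist": [0,0,-4],"claw": 0},
    {"travel": [0.006,0.002,0.0],"twist": [0,0,-4],"claw": 0},
  ],
)

```text
clock: 5.15
position: [0.5901, 0.0374, 0.0384]
tool_rot: [-3.141, 0.0, 2.96]
force: [2.6, -3.0, 0.4]
grip_width: -0.0003
```

```bash
cat > st.py <<'E'
import sys
from h import *
s=sys.argv[1];A=float(sys.argv[2])
o=bot.observe();print(np.round(o['position'],4),o['tool_rot'][2],np.round(o['force'],1),'toolF',np.round(Ro.from_euler('xyz',o['tool_rot']).inv().apply(o['force']),1))
for a in np.arange(A,A+.21,.05):print(round(a,2),*rel(*tgt(s,a,0,.038),o))
E
python3 st.py R 1.15
```

```text
[0.5901 0.0374 0.0384] 2.959551815903428 [ 2.6 -3.   0.4] toolF [-3.1 -2.5 -0.4]
1.15 [-0.0053 -0.0011  0.0005] [-0.   0.   3.4]
1.2 [-0.0011  0.      0.0004] [-0.   0.   0.5]
1.25 [0.0032 0.001  0.0004] [-0.   0.  -2.4]
1.3 [0.0075 0.0017 0.0004] [-0.   0.  -5.2]
1.35 [0.0118 0.0022 0.0004] [-0.   0.  -8.1]
```

apply_moves(
  commands=[
    {"travel": [0.002,0.0,0.0],"twist": [0,0,-1],"claw": 0},
    {"travel": [0.004,0.001,0.0],"twist": [0,0,-2],"claw": 0},
    {"travel": [0.004,0.001,0.0],"twist": [0,0,-2],"claw": 0},
  ],
)

```text
clock: 5.45
position: [0.5877, 0.0386, 0.0386]
tool_rot: [-3.142, 0.003, 2.994]
force: [10.7, -5.4, -3.9]
grip_width: -0.0001
```

```bash
python3 st.py R 1.15
```

```text
[0.5877 0.0386 0.0386] 2.994103323972845 [10.7 -5.4 -3.9] toolF [-11.4  -3.8   4. ]
1.15 [-0.0077 -0.0021  0.0006] [0.  0.2 5.4]
1.2 [-0.0036 -0.0009  0.0006] [-0.   0.2  2.5]
1.25 [0.0007 0.0002 0.0006] [-0.   0.2 -0.4]
1.3 [0.0049 0.0011 0.0005] [-0.   0.2 -3.2]
1.35 [0.0093 0.0017 0.0005] [-0.   0.2 -6.1]
```

The right lever stalls at about 11 N near 1.24. I'll back off, go up and move to the left lever.

Run:
```python
from h import *
print(tgt('L',.175,.015,.12),rel(*tgt('L',.175,.015,.12)))
```

```text
(array([0.61145727, 0.15108825, 0.12      ]), np.float64(1.9256463267948964)) (array([-0.0072,  0.1147, -0.0814]), array([ 0.1,  0.2, 61.2]))
```

apply_moves(
  commands=[
    {"travel": [-0.01,0.0,0.0],"twist": [0,0,0],"claw": 0},
    {"travel": [-0.025,0.0,0.0],"twist": [0,0,0],"claw": 0},
    {"travel": [-0.03,0.0,-0.02],"twist": [0,0,0],"claw": 0},
    {"travel": [-0.03,0.0,-0.06],"twist": [0,0,0],"claw": 0},
    {"travel": [-0.03,0.0,-0.08],"twist": [0,0,0],"claw": 0},
    {"travel": [-0.03,0.0,-0.08],"twist": [0,0,0],"claw": 0},
  ],
)

```text
clock: 6.05
position: [0.6172, 0.0353, 0.121]
tool_rot: [3.14, 0.003, 2.994]
force: [0.4, -0.4, -0.8]
grip_width: -0.0001
```

Run:
```python
from h import *
d=snap('side','side6');cv2.imwrite('pics/side6c.png',cv2.resize(d['frame'][150:310,210:410],None,fx=3.5,fy=3.5))
o=bot.observe();print(o['position'],o['tool_rot'],o['force'])
print(rel(*tgt('L',.175,.015,.12),o))
```

```text
[0.61632687 0.03526316 0.11926088] [3.14098168e+00 9.84682362e-04 2.99432191e+00] [-0.05361273 -0.34520904 -1.99901551]
(array([ 0.0218,  0.1139, -0.0007]), array([ 0.1,  0. , 61.2]))
```

View pics/side6c.png

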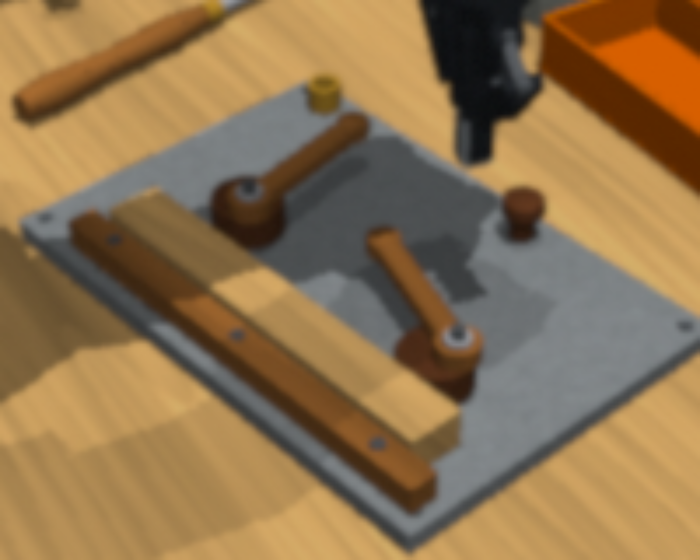

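The right arm now points along the fence and has stayed there. Next is the left lever.

apply_moves(
  commands=[
    {"travel": [0.002,0.015,0.0],"twist": [0,0,7],"claw": 0},
    {"travel": [0.005,0.03,0.0],"twist": [0,0,15],"claw": 0},
    {"travel": [0.008,0.045,0.0],"twist": [0,0,23],"claw": 0},
    {"travel": [0.01,0.06,0.0],"twist": [0,0,31],"claw": 0},
    {"travel": [0.013,0.075,0.0],"twist": [0,0,39],"claw": 0},
    {"travel": [0.016,0.09,0.0],"twist": [0,0,47],"claw": 0},
    {"travel": [0.019,0.105,0.0],"twist": [0,0,55],"claw": 0},
    {"travel": [0.022,0.114,0.0],"twist": [0,0,61],"claw": 0},
    {"travel": [0.022,0.114,0.0],"twist": [0,0,61],"claw": 0},
  ],
)

```text
clock: 7.0
position: [0.6098, 0.1528, 0.1169]
tool_rot: [-3.139, -0.0, 1.93]
force: [-0.3, 0.6, -0.7]
grip_width: -0.0
```

Run:
```python
from h import *
d=snap('side','side7');cv2.imwrite('pics/side7c.png',cv2.resize(d['frame'][120:310,190:410],None,fx=3.2,fy=3.2))
o=bot.observe();print(o['position'],o['tool_rot'],o['force'])
print(rel(*tgt('L',.175,.012,.038),o))
```

```text
[0.61010994 0.15150542 0.1171431 ] [-3.13951829e+00  1.89887057e-04  1.93345201e+00] [ 0.22936313 -0.10901325  0.16910864]
(array([0.0021, 0.0013, 0.0791]), array([-0.1,  0. ,  0.4]))
```

View pics/side7c.png

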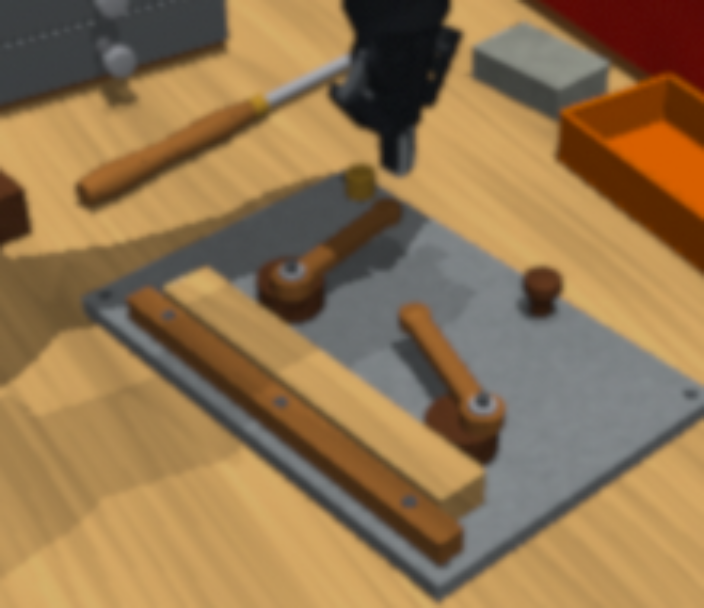

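The fingertip, at (398,165), is in the right place above the -y side of the left arm, so I'll go down.

apply_moves(
  commands=[
    {"travel": [0.0,0.001,0.02],"twist": [0,0,0],"claw": 0},
    {"travel": [0.0,0.001,0.04],"twist": [0,0,0],"claw": 0},
    {"travel": [0.0,0.001,0.06],"twist": [0,0,0],"claw": 0},
    {"travel": [0.0,0.001,0.073],"twist": [0,0,0],"claw": 0},
    {"travel": [0.0,0.001,0.079],"twist": [0,0,0],"claw": 0},
    {"travel": [0.0,0.001,0.079],"twist": [0,0,0],"claw": 0},
  ],
)

```text
clock: 7.65
position: [0.6116, 0.1508, 0.0387]
tool_rot: [-3.14, 0.0, 1.93]
force: [-0.7, -0.2, 0.4]
grip_width: -0.0003
```

```bash
python3 st.py L .2; python3 st.py L .4;python3 st.py L .65; python3 st.py L .9
```

```text
[0.6116 0.1508 0.0387] 1.930322595228482 [-0.7 -0.2  0.4] toolF [ 0.1 -0.7 -0.4]
0.2 [0.0175 0.0006 0.0007] [-0.1  0.  -1.2]
0.25 [0.0217 0.0014 0.0007] [-0.1 -0.  -4. ]
0.3 [0.0261 0.002  0.0007] [-0.1 -0.  -6.9]
0.35 [0.0304 0.0023 0.0007] [-0.1 -0.  -9.8]
0.4 [0.0348 0.0025 0.0007] [ -0.1  -0.  -12.6]
[0.6116 0.1508 0.0387] 1.930322595228482 [-0.7 -0.2  0.4] toolF [ 0.1 -0.7 -0.4]
0.4 [0.0348 0.0025 0.0007] [ -0.1  -0.  -12.6]
0.45 [0.0391 0.0024 0.0007] [ -0.1  -0.  -15.5]
0.5 [0.0435 0.0021 0.0007] [ -0.1  -0.  -18.4]
0.55 [0.0478 0.0017 0.0007] [ -0.1  -0.  -21.2]
0.6 [0.0521 0.0009 0.0007] [ -0.1  -0.  -24.1]
[0.6116 0.1508 0.0387] 1.930322595228482 [-0.7 -0.2  0.4] toolF [ 0.1 -0.7 -0.4]
0.65 [0.0564 0.     0.0007] [ -0.1  -0.  -26.9]
0.7 [ 0.0606 -0.0011  0.0007] [ -0.1  -0.  -29.8]
0.75 [ 0.0648 -0.0025  0.0007] [ -0.1  -0.  -32.7]
0.8 [ 0.0689 -0.004   0.0007] [ -0.1  -0.  -35.5]
0.85 [ 0.0729 -0.0058  0.0007] [ -0.1  -0.  -38.4]
[0.6116 0.1508 0.0387] 1.930322595228482 [-0.7 -0.2  0.4] toolF [ 0.1 -0.7 -0.4]
0.9 [ 0.0768 -0.0077  0.0007] [ -0.1  -0.  -41.3]
0.95 [ 0.0806 -0.0099  0.0007] [ -0.1  -0.  -44.1]
1.0 [ 0.0843 -0.0122  0.0007] [ -0.1  -0.  -47. ]
1.05 [ 0.0878 -0.0147  0.0007] [ -0.1  -0.  -49.9]
1.1 [ 0.0913 -0.0174  0.0007] [ -0.1  -0.  -52.7]
```

apply_moves(
  commands=[
    {"travel": [0.0175,0.0006,0.0],"twist": [0,0,-1],"claw": 0},
    {"travel": [0.026,0.002,0.0],"twist": [0,0,-7],"claw": 0},
    {"travel": [0.0348,0.0025,0.0],"twist": [0,0,-12.6],"claw": 0},
    {"travel": [0.0435,0.002,0.0],"twist": [0,0,-18.4],"claw": 0},
    {"travel": [0.052,0.001,0.0],"twist": [0,0,-24],"claw": 0},
    {"travel": [0.0606,-0.001,0.0],"twist": [0,0,-30],"claw": 0},
    {"travel": [0.069,-0.004,0.0],"twist": [0,0,-35.5],"claw": 0},
    {"travel": [0.0768,-0.0077,0.0],"twist": [0,0,-41],"claw": 0},
    {"travel": [0.0806,-0.01,0.0],"twist": [0,0,-44],"claw": 0},
    {"travel": [0.0843,-0.0122,0.0],"twist": [0,0,-47],"claw": 0},
  ],
)

```text
clock: 8.65
position: [0.5711, 0.2269, 0.0404]
tool_rot: [3.14, 0.001, 2.754]
force: [1.3, -2.4, -1.5]
grip_width: 0.0002
```

```bash
python3 -c "
from h import *
d=snap('side','side8');cv2.imwrite('pics/side8c.png',cv2.resize(d['frame'][120:310,190:410],None,fx=3.2,fy=3.2))"
python3 st.py L 1; python3 st.py L 1.2
```

```text
[0.5706 0.2273 0.0403] 2.757562776243072 [ 0.1 -1.2  1.4] toolF [-0.5 -1.1 -1.4]
1.0 [-0.0006 -0.0019  0.0023] [0.1 0.1 0.4]
1.05 [ 0.0036 -0.001   0.0023] [ 0.1  0.1 -2.5]
1.1 [ 0.0079 -0.0002  0.0023] [ 0.1  0.1 -5.3]
1.15 [0.0123 0.0002 0.0023] [ 0.1  0.1 -8.2]
1.2 [0.0166 0.0005 0.0023] [  0.1   0.1 -11.1]
[0.5706 0.2273 0.0403] 2.757562776243072 [ 0.1 -1.2  1.4] toolF [-0.5 -1.1 -1.4]
1.2 [0.0166 0.0005 0.0023] [  0.1   0.1 -11.1]
1.25 [0.021  0.0006 0.0023] [  0.1   0.1 -13.9]
1.3 [0.0254 0.0004 0.0023] [  0.1   0.1 -16.8]
1.35 [0.0297 0.     0.0023] [  0.1   0.1 -19.7]
1.4 [ 0.034  -0.0006  0.0023] [  0.    0.1 -22.5]
```

View pics/side8c.png

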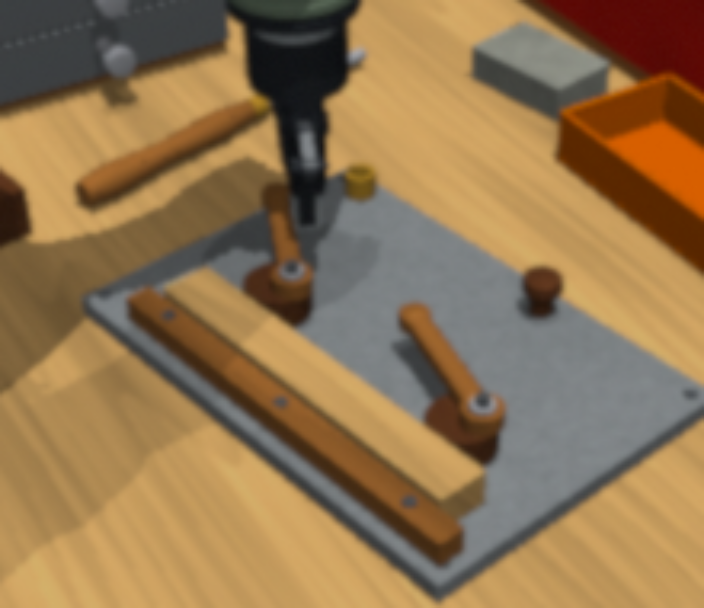

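The left arm has followed to about 1.0 and nothing else has moved. I'll carry on slowly.

apply_moves(
  commands=[
    {"travel": [0.0036,0.0,0.001],"twist": [0,0,-2.5],"claw": 0},
    {"travel": [0.008,0.0,0.001],"twist": [0,0,-5.3],"claw": 0},
    {"travel": [0.012,0.0002,0.001],"twist": [0,0,-8],"claw": 0},
    {"travel": [0.0145,0.0003,0.001],"twist": [0,0,-9.6],"claw": 0},
    {"travel": [0.0165,0.0005,0.001],"twist": [0,0,-11],"claw": 0},
    {"travel": [0.0165,0.0005,0.001],"twist": [0,0,-11],"claw": 0},
  ],
)

```text
clock: 9.3
position: [0.5555, 0.2328, 0.0383]
tool_rot: [-3.142, -0.0, 2.943]
force: [0.2, 1.6, 0.8]
grip_width: 0.0
```

```bash
python3 st.py L 1.15
```

```text
[0.5555 0.2328 0.0383] 2.9430539993597327 [0.2 1.6 0.8] toolF [ 0.1  1.6 -0.8]
1.15 [-0.0039  0.0001  0.0003] [-0.  -0.   2.4]
1.2 [0.0004 0.0012 0.0003] [-0.  -0.  -0.4]
1.25 [0.0046 0.002  0.0004] [-0.  -0.  -3.3]
1.3 [0.009  0.0027 0.0004] [-0.  -0.  -6.2]
1.35 [0.0133 0.0031 0.0004] [-0. -0. -9.]
```

apply_moves(
  commands=[
    {"travel": [0.002,0.001,0.0],"twist": [0,0,-1.5],"claw": 0},
    {"travel": [0.004,0.0015,0.0],"twist": [0,0,-3],"claw": 0},
    {"travel": [0.004,0.0015,0.0],"twist": [0,0,-3],"claw": 0},
  ],
)

```text
clock: 9.6
position: [0.5525, 0.2345, 0.0383]
tool_rot: [-3.141, 0.001, 2.996]
force: [6.0, -2.4, -0.8]
grip_width: -0.0
```

```bash
python3 st.py L 1.15
```

```text
[0.5525 0.2345 0.0383] 2.9960149052998215 [ 6.  -2.4 -0.8] toolF [-6.3 -1.5  0.9]
1.15 [-0.0071 -0.0014  0.0003] [-0.   0.   5.5]
1.2 [-0.0029 -0.0001  0.0003] [-0.   0.   2.6]
1.25 [0.0013 0.001  0.0003] [-0.   0.  -0.3]
1.3 [0.0056 0.0019 0.0003] [-0.   0.  -3.1]
1.35 [0.0099 0.0025 0.0003] [-0.  0. -6.]
```

apply_moves(
  commands=[
    {"travel": [0.0015,0.0005,0.0],"twist": [0,0,-1],"claw": 0},
    {"travel": [0.003,0.001,0.0],"twist": [0,0,-1.5],"claw": 0},
    {"travel": [0.003,0.001,0.0],"twist": [0,0,-1.5],"claw": 0},
  ],
)

```text
clock: 9.9
position: [0.5513, 0.2352, 0.0384]
tool_rot: [-3.141, 0.003, 3.021]
force: [15.1, -4.2, -5.7]
grip_width: 0.0003
```

```bash
python3 st.py L 1.15
```

```text
[0.5513 0.2352 0.0384] 3.020586028489533 [15.1 -4.2 -5.7] toolF [-15.4  -2.4   5.8]
1.15 [-0.0083 -0.0021  0.0004] [0.  0.2 6.9]
1.2 [-0.0042 -0.0007  0.0004] [-0.   0.2  4. ]
1.25 [0.     0.0005 0.0004] [-0.   0.2  1.1]
1.3 [0.0043 0.0015 0.0004] [-0.   0.2 -1.7]
1.35 [0.0086 0.0023 0.0004] [-0.   0.2 -4.6]
```

The left lever is tight, at about 15 N. I'll go back and push the right one again.

apply_moves(
  commands=[
    {"travel": [-0.01,0.0,0.0],"twist": [0,0,0],"claw": 0},
    {"travel": [-0.022,0.0,0.0],"twist": [0,0,0],"claw": 0},
    {"travel": [-0.025,0.0,-0.02],"twist": [0,0,0],"claw": 0},
    {"travel": [-0.025,0.0,-0.06],"twist": [0,0,0],"claw": 0},
    {"travel": [-0.025,0.0,-0.08],"twist": [0,0,0],"claw": 0},
    {"travel": [-0.025,0.0,-0.08],"twist": [0,0,0],"claw": 0},
  ],
)

```text
clock: 10.5
position: [0.5758, 0.2339, 0.1211]
tool_rot: [3.139, 0.003, 3.021]
force: [0.3, -0.6, -0.2]
grip_width: 0.0003
```

Run:
```python
from h import *
d=snap('side','side9');cv2.imwrite('pics/side9c.png',cv2.resize(d['frame'][120:310,190:410],None,fx=3.2,fy=3.2))
o=bot.observe();print(o['position'],o['tool_rot'],o['force'])
print(rel(*tgt('R',1.23,.015,.12),o))
```

```text
[0.57494828 0.233579   0.11941022] [3.14053691e+00 1.41008844e-03 3.02077970e+00] [-0.30677329 -0.39727161 -0.15432162]
(array([-0.0522, -0.1928, -0.0007]), array([0.1, 0.1, 2.3]))
```

View pics/side9c.png

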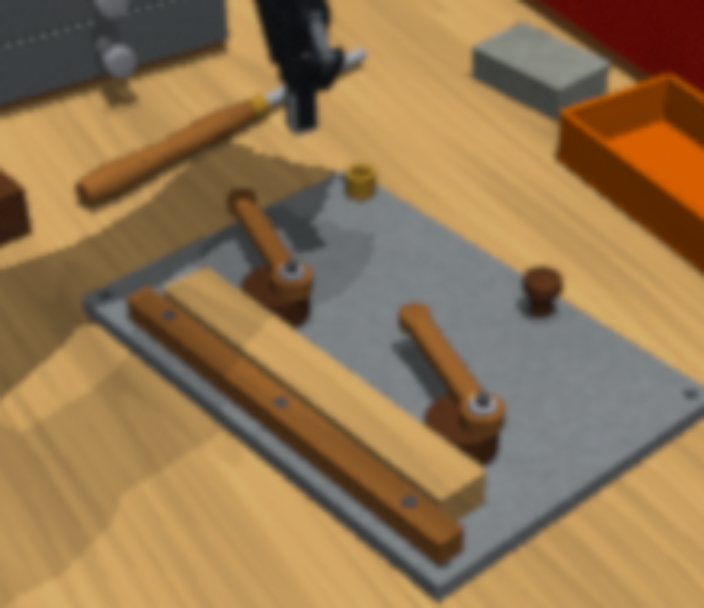

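Both arms now lie at similar angles and the blank looks flush along the fence. I'll push the right lever once more to check it.

apply_moves(
  commands=[
    {"travel": [-0.01,-0.03,0.0],"twist": [0,0,0],"claw": 0},
    {"travel": [-0.018,-0.065,0.0],"twist": [0,0,1],"claw": 0},
    {"travel": [-0.027,-0.1,0.0],"twist": [0,0,2],"claw": 0},
    {"travel": [-0.036,-0.135,0.0],"twist": [0,0,2],"claw": 0},
    {"travel": [-0.045,-0.165,0.0],"twist": [0,0,2],"claw": 0},
    {"travel": [-0.052,-0.185,0.0],"twist": [0,0,2],"claw": 0},
    {"travel": [-0.053,-0.193,0.0],"twist": [0,0,2],"claw": 0},
    {"travel": [-0.053,-0.193,0.0],"twist": [0,0,2],"claw": 0},
  ],
)

```text
clock: 11.35
position: [0.603, 0.0346, 0.1175]
tool_rot: [-3.141, -0.001, 2.984]
force: [0.4, -0.3, 1.0]
grip_width: -0.0002
```

Run:
```python
from h import *
d=snap('side','side10');cv2.imwrite('pics/side10c.png',cv2.resize(d['frame'][120:310,190:410],None,fx=3.2,fy=3.2))
o=bot.observe();print(o['position'],o['tool_rot'],o['force'])
print(rel(*tgt('R',1.23,.015,.038),o))
```

```text
[0.60302233 0.03602393 0.11764327] [ 3.14139666e+00 -1.21553665e-03  2.98584356e+00] [-0.35212589  0.12511781  0.07273282]
(array([-0.0006, -0.0001,  0.0796]), array([ 0. , -0.1,  0.3]))
```

View pics/side10c.png

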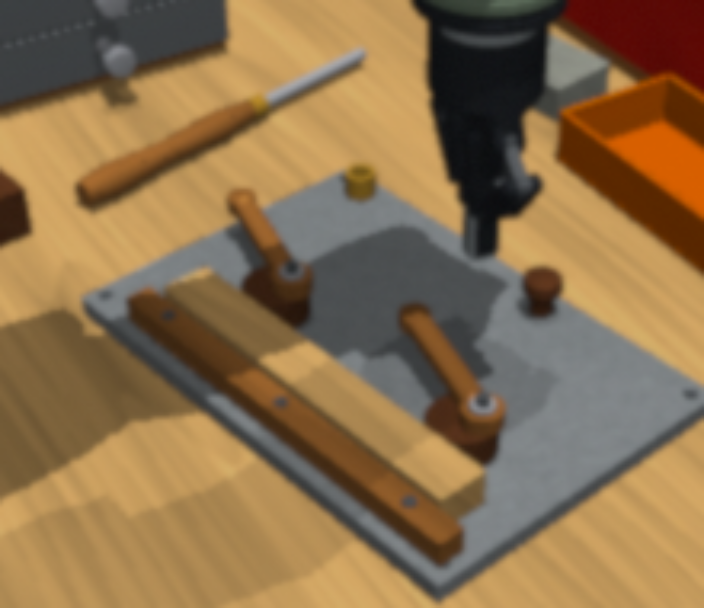

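The tool is above the far side of the right arm, clear of the knob at (540,285). I'll go down and push.

apply_moves(
  commands=[
    {"travel": [0.0,0.0,0.02],"twist": [0,0,0],"claw": 0},
    {"travel": [0.0,0.0,0.04],"twist": [0,0,0],"claw": 0},
    {"travel": [0.0,0.0,0.06],"twist": [0,0,0],"claw": 0},
    {"travel": [0.0,0.0,0.073],"twist": [0,0,0],"claw": 0},
    {"travel": [0.0,0.0,0.079],"twist": [0,0,0],"claw": 0},
    {"travel": [0.007,0.0,0.079],"twist": [0,0,0],"claw": 0},
    {"travel": [0.012,0.0,0.079],"twist": [0,0,0],"claw": 0},
    {"travel": [0.012,0.0,0.079],"twist": [0,0,0],"claw": 0},
  ],
)

```text
clock: 12.2
position: [0.5911, 0.0376, 0.0401]
tool_rot: [3.141, 0.001, 2.986]
force: [0.2, 0.2, -0.1]
grip_width: 0.0001
```

```bash
python3 st.py R 1.15
```

```text
[0.5911 0.0376 0.0401] 2.9859977593181584 [ 0.2  0.2 -0.1] toolF [-0.2  0.2  0.1]
1.15 [-0.0042 -0.0016  0.0021] [0.  0.  4.9]
1.2 [-0.0001 -0.0003  0.0021] [0. 0. 2.]
1.25 [0.0042 0.0007 0.0021] [ 0.   0.  -0.8]
1.3 [0.0085 0.0015 0.0021] [ 0.   0.  -3.7]
1.35 [0.0128 0.0022 0.0021] [ 0.   0.  -6.6]
```

apply_moves(
  commands=[
    {"travel": [0.002,0.0,0.001],"twist": [0,0,0],"claw": 0},
    {"travel": [0.004,0.001,0.001],"twist": [0,0,0],"claw": 0},
    {"travel": [0.004,0.001,0.001],"twist": [0,0,0],"claw": 0},
  ],
)

```text
clock: 12.5
position: [0.5883, 0.0385, 0.0387]
tool_rot: [-3.141, 0.002, 2.985]
force: [2.1, -2.7, 0.4]
grip_width: 0.0002
```

```bash
python3 st.py R 1.15
```

```text
[0.5883 0.0385 0.0387] 2.9853662964827934 [ 2.1 -2.7  0.4] toolF [-2.5 -2.3 -0.4]
1.15 [-0.0072 -0.0021  0.0007] [-0.   0.1  4.9]
1.2 [-0.003  -0.0008  0.0007] [-0.   0.1  2. ]
1.25 [0.0013 0.0002 0.0007] [-0.   0.1 -0.9]
1.3 [0.0055 0.001  0.0007] [-0.   0.1 -3.7]
1.35 [0.0099 0.0017 0.0007] [-0.   0.1 -6.6]
```

apply_moves(
  commands=[
    {"travel": [0.0015,0.0003,0.0],"twist": [0,0,-0.5],"claw": 0},
    {"travel": [0.003,0.0006,0.0],"twist": [0,0,-1],"claw": 0},
    {"travel": [0.003,0.0006,0.0],"twist": [0,0,-1],"claw": 0},
  ],
)

```text
clock: 12.8
position: [0.5873, 0.0391, 0.0389]
tool_rot: [3.141, 0.005, 3.003]
force: [13.8, -6.2, -7.1]
grip_width: -0.0002
```

```bash
python3 st.py R 1.15
```

```text
[0.5873 0.0391 0.0389] 3.0027375461873556 [13.8 -6.2 -7.1] toolF [-14.5  -4.2   7.2]
1.15 [-0.0082 -0.0026  0.001 ] [0.  0.3 5.8]
1.2 [-0.004  -0.0013  0.001 ] [0.  0.3 3. ]
1.25 [ 0.0002 -0.0002  0.0009] [0.  0.3 0.1]
1.3 [0.0045 0.0007 0.0009] [ 0.   0.3 -2.7]
1.35 [0.0088 0.0014 0.0009] [ 0.   0.3 -5.6]
```

The right lever is tight at about 14 N, near 1.25. There is time to check the left again.

apply_moves(
  commands=[
    {"travel": [-0.01,0.0,0.0],"twist": [0,0,0],"claw": 0},
    {"travel": [-0.022,0.0,0.0],"twist": [0,0,0],"claw": 0},
    {"travel": [-0.025,0.0,-0.02],"twist": [0,0,0],"claw": 0},
    {"travel": [-0.025,0.0,-0.06],"twist": [0,0,0],"claw": 0},
    {"travel": [-0.025,0.0,-0.08],"twist": [0,0,0],"claw": 0},
    {"travel": [-0.025,0.0,-0.08],"twist": [0,0,0],"claw": 0},
  ],
)

```text
clock: 13.4
position: [0.6112, 0.0367, 0.1213]
tool_rot: [3.14, 0.004, 3.003]
force: [0.3, 1.2, 0.1]
grip_width: 0.0
```

Run:
```python
from h import *
o=bot.observe();print(o['position'],o['tool_rot'],o['force'])
print(rel(*tgt('L',1.25,.015,.12),o))
```

```text
[0.61124149 0.03674929 0.12126749] [3.14035288 0.00391065 3.00308402] [0.2925135  1.23073384 0.08818673]
(array([0.0718, 0.1888, 0.0012]), array([0.1, 0.2, 0.1]))
```

apply_moves(
  commands=[
    {"travel": [0.012,0.03,0.0],"twist": [0,0,0],"claw": 0},
    {"travel": [0.025,0.065,0.0],"twist": [0,0,0],"claw": 0},
    {"travel": [0.038,0.1,0.0],"twist": [0,0,0],"claw": 0},
    {"travel": [0.05,0.135,0.0],"twist": [0,0,0],"claw": 0},
    {"travel": [0.062,0.165,0.0],"twist": [0,0,0],"claw": 0},
    {"travel": [0.069,0.182,0.0],"twist": [0,0,0],"claw": 0},
    {"travel": [0.0718,0.189,0.0],"twist": [0,0,0],"claw": 0},
    {"travel": [0.0718,0.189,0.0],"twist": [0,0,0],"claw": 0},
  ],
)

```text
clock: 14.2
position: [0.5642, 0.2341, 0.1178]
tool_rot: [-3.141, -0.001, 3.004]
force: [-1.2, -0.7, -0.8]
grip_width: 0.0
```

Run:
```python
from h import *
d=snap('side','side11');cv2.imwrite('pics/side11c.png',cv2.resize(d['frame'][120:310,190:410],None,fx=3.2,fy=3.2))
o=bot.observe();print(o['position'],o['tool_rot'],o['force'])
print(rel(*tgt('L',1.25,.015,.038),o))
```

```text
[0.56469553 0.23284034 0.11791731] [-3.14079787e+00 -3.82804206e-04  3.00300784e+00] [-0.07931261 -1.08922129 -0.2670176 ]
(array([-0.0014,  0.001 ,  0.0799]), array([-0. , -0. ,  0.1]))
```

View pics/side11c.png

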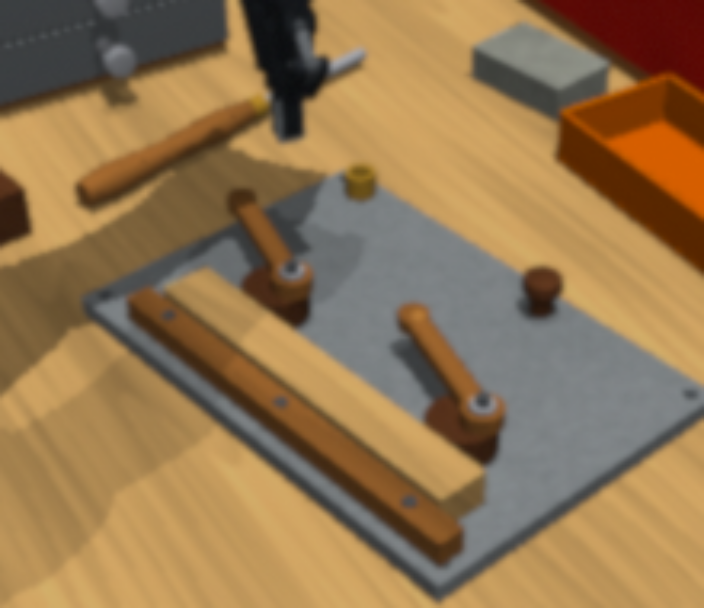

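Both levers have held their place. I'll go down and push the left lever again.

apply_moves(
  commands=[
    {"travel": [0.0,0.001,0.02],"twist": [0,0,0],"claw": 0},
    {"travel": [0.0,0.001,0.04],"twist": [0,0,0],"claw": 0},
    {"travel": [0.0,0.001,0.06],"twist": [0,0,0],"claw": 0},
    {"travel": [0.0,0.001,0.073],"twist": [0,0,0],"claw": 0},
    {"travel": [0.0,0.001,0.079],"twist": [0,0,0],"claw": 0},
    {"travel": [0.007,0.001,0.079],"twist": [0,0,0],"claw": 0},
    {"travel": [0.013,0.001,0.079],"twist": [0,0,0],"claw": 0},
    {"travel": [0.015,0.001,0.079],"twist": [0,0,0],"claw": 0},
    {"travel": [0.015,0.001,0.079],"twist": [0,0,0],"claw": 0},
  ],
)

```text
clock: 15.15
position: [0.5515, 0.2366, 0.0405]
tool_rot: [3.14, 0.004, 3.003]
force: [11.1, -0.6, -8.3]
grip_width: -0.0001
```

```bash
python3 st.py L 1.15
```

```text
[0.5515 0.2366 0.0405] 3.0028111701927416 [11.1 -0.6 -8.3] toolF [-11.1   0.9   8.3]
1.15 [-0.0083 -0.0033  0.0025] [0.1 0.2 5.9]
1.2 [-0.0041 -0.002   0.0025] [0.1 0.2 3. ]
1.25 [ 0.0001 -0.0009  0.0025] [0.1 0.2 0.1]
1.3 [0.0043 0.     0.0025] [ 0.1  0.2 -2.7]
1.35 [0.0087 0.0007 0.0024] [ 0.1  0.2 -5.6]
```

The left lever held at 11 N without moving. I'll retreat upwards and to the left so the top camera can see.

apply_moves(
  commands=[
    {"travel": [-0.01,0.0,0.0],"twist": [0,0,0],"claw": 0},
    {"travel": [-0.022,0.0,0.0],"twist": [0,0,0],"claw": 0},
    {"travel": [-0.025,0.0,-0.03],"twist": [0,0,0],"claw": 0},
    {"travel": [-0.025,0.0,-0.07],"twist": [0,0,0],"claw": 0},
    {"travel": [-0.025,0.0,-0.11],"twist": [0,0,0],"claw": 0},
    {"travel": [-0.025,0.0,-0.15],"twist": [0,0,0],"claw": 0},
    {"travel": [-0.015,0.03,-0.18],"twist": [0,0,0],"claw": 0},
    {"travel": [0.0,0.07,-0.19],"twist": [0,0,0],"claw": 0},
    {"travel": [0.02,0.11,-0.19],"twist": [0,0,0],"claw": 0},
    {"travel": [0.04,0.14,-0.19],"twist": [0,0,0],"claw": 0},
  ],
)

```text
clock: 16.15
position: [0.5292, 0.3833, 0.2303]
tool_rot: [3.14, 0.0, 3.004]
force: [-0.2, 0.5, -0.3]
grip_width: 0.0001
```

apply_moves(
  commands=[
    {"travel": [0.03,0.03,0],"twist": [0,0,0],"claw": 0},
    {"travel": [0.06,0.06,0],"twist": [0,0,0],"claw": 0},
    {"travel": [0.09,0.09,0],"twist": [0,0,0],"claw": 0},
    {"travel": [0.12,0.11,0],"twist": [0,0,0],"claw": 0},
    {"travel": [0.15,0.13,0],"twist": [0,0,0],"claw": 0},
    {"travel": [0.17,0.14,0],"twist": [0,0,0],"claw": 0},
    {"travel": [0.17,0.14,0],"twist": [0,0,0],"claw": 0},
  ],
)

```text
clock: 16.85
position: [0.3773, 0.5455, 0.2297]
tool_rot: [3.141, -0.002, 3.008]
force: [0.3, -0.4, 1.2]
grip_width: 0.0
```

Run:
```python
from h import *
d=snap('top','top12');snap('side','side12')
cv2.imwrite('pics/top12c.png',cv2.resize(d['frame'][140:295,170:370],(774,600),interpolation=cv2.INTER_CUBIC))
print(bot.observe()['position'])
```

```text
[0.38078046 0.54303557 0.2295908 ]
```

View pics/top12c.png

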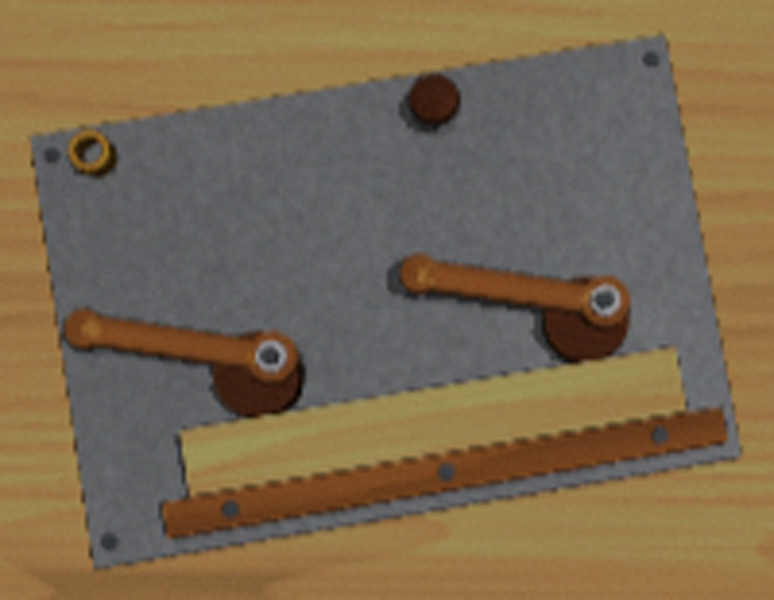

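View pics/side12.png

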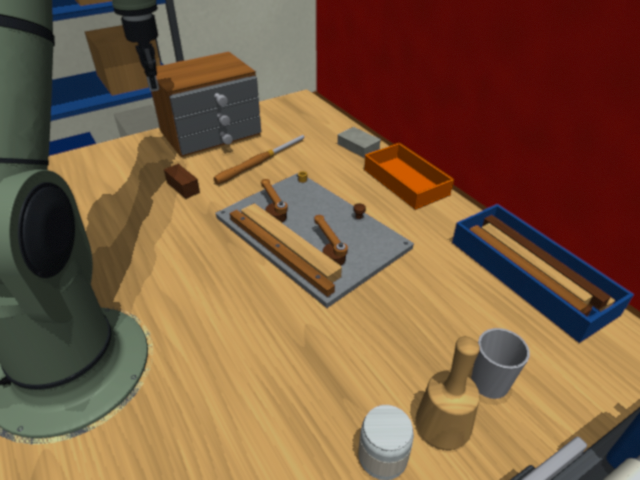

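The top view shows the blank against the fence along its whole length, both cam discs touching it, and the arm tips at (83,328) and (417,274). I'll check the lever angles and the blank's x position.

Run:
```python
from h import *
C=lambda x,y:(170+x/3.87-.37,140+y/3.87-.37)
x=JIG;c,s=np.cos(x[2]),np.sin(x[2]);R=np.array([[c,-s],[s,c]])
tj=lambda p:R.T@(p[:2]-x[:2])
for pv,tp in(((270,356),(83,328)),((605,299),(417,274))):
    d=tj(ray('top12',*C(*tp),.058))-tj(ray('top12',*C(*pv),.06));print(np.arctan2(d[1],d[0]))
for q in((181,432),(676,348)):print('far edge, want -.063',tj(ray('top12',*C(*q),.048)))
print(bot.job_done())
```

```text
1.253161140502108
1.2699942711419174
far edge, want -.063 [-0.06448342  0.13076231]
far edge, want -.063 [-0.0639198  -0.16793569]
the job is handed in; nothing more can be done
None
```

I pushed both cam levers round with the closed fingertip: right, then left, then each once more. The blank is clamped against the fence and the job is handed in, at about 17 s of the 72 s allowed.

- **Lever tightness:** On the last push the right lever took about 14 N. The left took about 11 N and did not give, even after the right had been pushed again.
- **Lever angles:** In the last top picture I measured about 1.25 rad for the left lever and 1.27 rad for the right. Both are within the 1.21 to 1.3 rad where a tight lever stalls.
- **Blank:** Its far edge measured at x = -64.5 mm (left) and -63.9 mm (right) in the jig's frame. Flush would be -63 mm, so both ends agree with that within the camera's 2 mm accuracy.
- **Everything else:** In the last pictures the bystanders look to be where they started. The arm had moved clear and was touching nothing.

The force of each cam on the blank can't be measured directly, so I inferred it from the stall angles and push forces. No check failed or disagreed. One move call was refused because a field was missing, and I sent it again.

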